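Load grinding rings on a sprung arbor

ROBOT

A 7-joint arm with a two-finger parallel gripper is mounted at the origin on the work surface. World frame = base frame: x ahead of the robot, y to its left, z up, the work surface at z = 0. Lengths are in mm, angles in rad, forces in N, time in s.
With the tool pointing down it reaches from about 400 to 875 mm from the base axis. Payload 4.4 kg.
Tool frame: the origin (TCP) lies at the very end of the fingers, on their centre line; the grasp point (between the pads) lies 19 mm behind it; y points along the fingers, z is the direction in which the jaws open and shut, and the axes are right-handed (so a half turn about y gives the same grasp; the last joint's range is limited). The gripper opens to 85 mm and grips with 20 to 120 N. Pads are 22 mm wide; open, the fingers measure 114 mm over their backs; the gripper's body (76 mm by 85 mm) begins 54 mm behind the grasp point. The pads swing forward as they close: fully open they stand 13 mm farther back than shut.
Start: joints at [-1.414, 0.628, 0.038, 1.517, -0.027, 0.996, -0.02], TCP at [143.599, 633.954, 231.313] pointing down, gripper open.
Joint ranges: [-3.06, 3.06], [-0.37, 2.12], [-1.25, 1.32], [0.18, 2.47], [-1.1, 4.24], [0.23, 1.98], [-2.94, 2.94]. Speed limits (rad/s): [2.57, 2.57, 3.14, 3.14, 3.14, 3.14, 3.14].

INTERFACE

Orientations are given as [roll, pitch, yaw] about the fixed x, y, z axes, in that order (R = Rz(yaw) Ry(pitch) Rx(roll)).
In Python, from cell import ctrl, imaging, finish_job gives the robot as it stands.
- The arm moves only by the shell command python3 -m inch 'ROWS'. ROWS is JSON, one flat list of numbers, 7 for each row, row after row: the opening, from 0 (shut) to 1 (fully open), then the shift along the tool's x, y, z in cm, then the turn, a rotation vector about the tool's x, y, z in degrees. A call has 1 to 12 rows; each row is the pose to reach, as a shift and turn from the pose commanded when the call began, along the tool's axes at that moment; what a row does not reach only later rows make up. A row lasts 1/10 s, in which the tool goes at most 50 mm and 8.59 degrees, less where a joint would pass 70% of its speed; a pose out of reach is approached as far as the arm can. A call with a gripper value outside its range is refused whole. The fingers move at their own pace and stop on an object; the grip force is fixed at half the most. Time passes only in rows, so rows that repeat a pose let the fingers close. It gives the time, the measured TCP pose, the force and the opening at its end, in the units of the state.
- ctrl.read_state(): the state, without advancing time (a new reading comes with each control period).
- imaging.get_image(name): name is "scene" or "top" or "wrist"; returns a dict with "img" (400x640x3 uint8, red, green, blue), "fx", "fy", "cx", "cy" (pixels), "dist" ([k1, k2, p1, p2, k3] as OpenCV has them; the pictures are not rectified), "R" (3x3) and "t" (3): a world point X has camera coordinates R X + t. Camera axes: x right, y down, z forward; pixel columns grow to the right and rows downward; lengths in mm; the calibration is good to about 2 mm. A picture is of the moment at which its call begins. There is no depth.
- finish_job(): hands the job in, once; it reports no verdict.
The state is a dict: "clock": time; "qpos": joint angles; "qd": joint speeds; "tau": joint torques, N m; "eef_pos": TCP position; "tool_rot": TCP orientation; "force": force on the tool from outside, world axes, zero at the start; "torque": the same for the moment, N m; "width": finger opening in mm.
Only numpy, scipy, OpenCV 4.12 (cv2) and the standard library are available. Lean on these libraries where they do the work, as an engineer would, in place of code of your own. Each camera call takes 0.05 s, during which the arm holds its last target.

TASK

Thread the three stone-grinding rings onto the upright arbor of the blue stand in order of diameter, smallest at the bottom and largest on top, then press the stack down against the spring until both yellow catches snap in over the rim of the largest ring and hold it down. Leave the little bust, the jar, the tin and the marble offcut standing where they are.

Things in the scene. Friction and masses are not known exactly. Their poses are not given: they have to be found in the camera images.
- stand: blue steel stand fixed to the bench: base plate 150 mm (its x) by 70 mm (its y), 14 mm thick, upright steel arbor in the middle; origin under the plate, on the arbor's axis, at bench level. At x = +49 and -49 mm stand catch posts, 22 x 22 mm, 81 mm tall, inner faces 38 mm from the axis, with a yellow catch each. The two sides along its y are open: fingers fit there
- arbor_tip (a point): centre of the arbor's top end, 88 mm above the bench; the arbor is 20 mm in diameter, its top 10 mm tapers to 12 mm
- platform (a joint): travel in m of the brass disc (40 mm across) round the arbor on which the rings stack: 0 = up, top face 40 mm above the bench; 0.016 = down at its stop. Spring: 5 N at 0, rising 0.4 N per mm; it does not sink under the rings' weight. With all three rings latched it reads about 0.0115
- catch_a (a joint): travel in m of the sprung yellow catch on the stand's +x side: 0 = in, 0.006 = pushed fully out (2 N). Nose 14 mm wide, 31 mm from the arbor's axis; flat underside 64.5 mm above the bench, top sloping from 66 up to 74.5 mm. Small and middle rings pass it; the large ring rests on both slopes and snaps under both catches when its top face is pushed below 64.5 mm, with some 10 to 12 N
- catch_b (a joint): the same for the catch on the stand's -x side
- ring_small: red-rimmed grinding ring with an aluminium hub, outer diameter 46 mm, 14 mm thick, round bore 22.5 mm right through, about 70 g; origin at the centre of its underside, z along the bore. It starts flat on a fixed black rubber puck (34 mm across, 14 mm high), so its rim overhangs all round 14 mm above the bench
- ring_mid: green-rimmed grinding ring with an aluminium hub, outer diameter 56 mm, 12 mm thick, round bore 22.5 mm right through, about 90 g; origin at the centre of its underside, z along the bore. It starts flat on a fixed black rubber puck (34 mm across, 14 mm high), so its rim overhangs all round 14 mm above the bench
- ring_large: orange-rimmed grinding ring with an aluminium hub, outer diameter 68 mm, 10 mm thick, round bore 22.5 mm right through, about 110 g; origin at the centre of its underside, z along the bore. It starts flat on a fixed black rubber puck (34 mm across, 14 mm high), so its rim overhangs all round 14 mm above the bench
- jar: bystander: closed jar with a blue cap, 36 mm across, 50 mm tall, loose, standing close beside one of the rings; origin at the centre of its underside
- offcut: bystander: upright marble offcut, 30 x 30 mm, 45 mm tall, loose, standing close beside another ring; origin at the centre of its underside
- tin: bystander: round closed steel tin, 36 mm across, 35 mm tall, loose, standing close beside the third ring; origin at the centre of its underside
- bust: bystander: little white bust, base 54 mm across, 64 mm over the shoulders, 122 mm tall, loose; origin at the centre of its underside
Mind the look-alikes: they are no part of the job. Of the things shaped like the stand, the blue one is meant.

How it is judged (in metres and radians):
On the way, in this order (a step that is already met when the one before it is completed fails the run):
1. the small ring is threaded down onto the platform (horizontal distance between ring_small and stand below 0.003 m and z of ring_small in the frame of stand between 0.022 and 0.043 m and angle between ring_small's own z axis and vertical below 0.07 rad), for 0.2 s.
2. the middle ring is threaded down onto the small one (all of step 1 and horizontal distance between ring_mid and stand below 0.003 m and z of ring_mid in the frame of stand between 0.036 and 0.057 m and angle between ring_mid's own z axis and vertical below 0.07 rad), for 0.2 s.
3. the large ring is pressed down and both catches hold it (horizontal distance between ring_large and stand below 0.003 m and z of ring_large in the frame of stand between 0.051 and 0.0565 m and angle between ring_large's own z axis and vertical below 0.07 rad and value of joint platform between 0.009 and 0.0145 m and value of joint each of catch_a, catch_b below 0.0015 m), for 0.2 s.
At the end, for the whole second after the job is handed in: Small, middle, large ring on the arbor in this order from the bottom, each within 3 mm of its axis, level (0.07 rad), at rest, undersides about 28.5, 42.5, 54.5 mm up (3 mm below to 2 mm above); platform held 9 to 14.5 mm down; both catches in (within 1.5 mm) over the large ring (all of step 3 and horizontal distance between each of ring_small, ring_mid and stand below 0.003 m and z of ring_small in the frame of stand between 0.025 and 0.0315 m and angle between each of ring_small, ring_mid's own z axis and vertical below 0.07 rad and z of ring_mid in the frame of stand between 0.039 and 0.0445 m and linear speed of each of ring_small, ring_mid, ring_large below 0.01 m/s); the robot touches nothing.
It fails at once if the bust is shifted more than 20 mm or tipped (distance of bust from where it was at the start of the episode above 0.02 m or angle between bust's own z axis and vertical above 0.4 rad).
It fails at once if the jar is shifted more than 20 mm or tipped (distance of jar from where it was at the start of the episode above 0.02 m or angle between jar's own z axis and vertical above 0.4 rad).
It fails at once if the tin is shifted more than 20 mm or tipped (distance of tin from where it was at the start of the episode above 0.02 m or angle between tin's own z axis and vertical above 0.4 rad).
It fails at once if the offcut is shifted more than 20 mm or tipped (distance of offcut from where it was at the start of the episode above 0.02 m or angle between offcut's own z axis and vertical above 0.4 rad).
It also fails if it takes over 72 s, if anything falls off the work surface, if the arm or the gripper's body presses on something with over 40 N, if the wrist force passes 120 N, or if a joint passes its speed limit or range.

## Working session

There is one attempt and no reset: what is moved stays moved. The work goes in short steps, Python scripts to look and compute and a shell command to move; the robot and the scene stay as the last step left them, time stands still between calls to the robot, and variables do not carry over. Pictures are saved under pics/ and viewed, and the job is handed in when it is done.

```bash
ls; mkdir -p pics
cat > h.py <<'E'
import numpy as np, cv2
from cell import ctrl, imaging, finish_job
def snap(name,fn):
    d=imaging.get_image(name); cv2.imwrite('pics/'+fn+'.png',cv2.cvtColor(d['img'],cv2.COLOR_RGB2BGR))
    import pickle; pickle.dump(d,open('pics/'+fn+'.pkl','wb')); return d
def K(d): return np.array([[d['fx'],0,d['cx']],[0,d['fy'],d['cy']],[0,0,1.]])
def ray(d,uv):
    p=cv2.undistortPoints(np.array([[uv]],float),K(d),np.array(d['dist'],float))[0,0]
    R=np.array(d['R']);t=np.array(d['t'])
    return -R.T@t, R.T@np.array([p[0],p[1],1])
def onz(d,uv,z):
    o,v=ray(d,uv); return o+v*(z-o[2])/v[2]
def tri(obs):
    A=np.zeros((3,3));b=np.zeros(3)
    for d,uv in obs:
        o,v=ray(d,uv);v=v/np.linalg.norm(v);P=np.eye(3)-np.outer(v,v);A+=P;b+=P@o
    X=np.linalg.solve(A,b); return X,[np.linalg.norm(proj(d,X)-np.array(uv)) for d,uv in obs]
def proj(d,X):
    R=np.array(d['R']);t=np.array(d['t'],float)
    r,_=cv2.projectPoints(np.array(X,float).reshape(-1,1,3),cv2.Rodrigues(R)[0],t,K(d),np.array(d['dist'],float))
    r=r.reshape(-1,2); return r[0] if len(r)==1 else r
def load(fn):
    import pickle; return pickle.load(open('pics/'+fn+'.pkl','rb'))
E
python3 - <<'E'
from h import *
print(ctrl.read_state())
for n in ['scene','top','wrist']:
    d=snap(n,n+'0'); print(n,d['fx'],d['dist'],d['R'],d['t'])
E
```

```text
pics
{'clock': 0.0, 'qpos': array([-1.4137856 ,  0.62931886,  0.03842859,  1.51834699, -0.02700441,
        0.99628256, -0.01998903]), 'qd': array([-2.51422861e-04, -1.10017049e-03,  4.77717517e-04,  3.43725057e-04,
       -1.34175540e-03,  1.04849666e-03, -3.82858592e-05]), 'tau': array([-2.96755388e-04, -5.63390493e+01,  1.22615643e+00, -1.93449658e+01,
        1.09467900e-02,  1.05767316e-02, -2.00797672e-05]), 'eef_pos': array([143.45989412, 633.35022444, 230.41321565]), 'tool_rot': array([-1.57263459e+00, -1.07488867e-05, -2.22790861e-01]), 'force': array([-0.24487247, -0.15019214,  0.73788245]), 'torque': array([ 0.00932599, -0.01240521,  0.03690424]), 'width': 85.60014660285452}
scene 431.2208718045533 [-0.11387368  0.          0.          0.          0.        ] [[ 0.56324699  0.82628768  0.00122315]
 [ 0.49861038 -0.33870144 -0.79791542]
 [-0.6588934   0.45003334 -0.60276818]] [-329.65055786 -227.58896208 1707.61009279]
top 366.4293863348163 [-0.01034491  0.          0.          0.          0.        ] [[ 0.09417383 -0.99555159 -0.0028832 ]
 [-0.97166557 -0.09128293 -0.21802165]
 [ 0.21678861  0.02333344 -0.97593967]] [-25.16605153 600.69395281 850.00440273]
wrist 324.50473880281777 [-0.02601143  0.          0.          0.          0.        ] [[ 0.22047357  0.97539151 -0.001678  ]
 [ 0.94230007 -0.21254877  0.25863796]
 [ 0.25191661 -0.05860401 -0.96597287]] [-650.66659239  -34.05532326  377.4435668 ]
```

View pics/scene0.png

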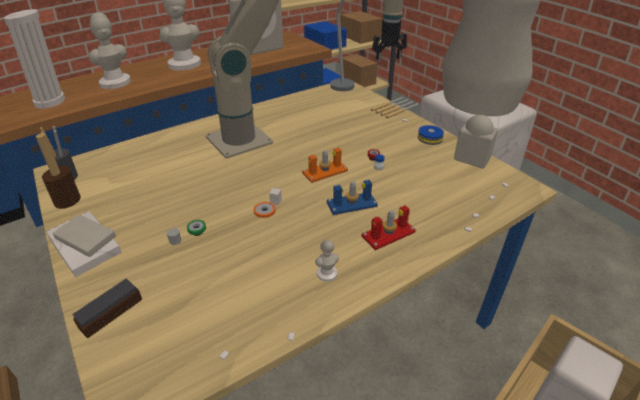

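View pics/top0.png

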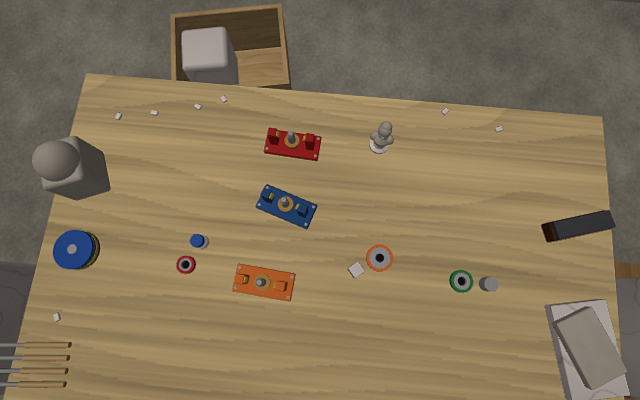

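View pics/wrist0.png

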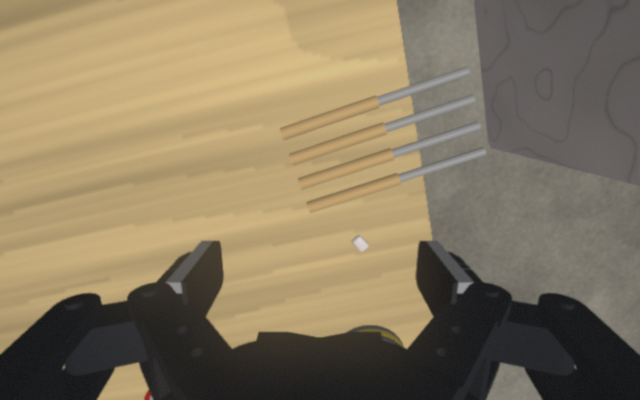

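The top view shows three stands: red (292,145), blue (287,205) and orange (264,282). The blue one is meant. The rings are red (186,264) beside the jar, green (461,281) beside the tin, and orange (379,258) beside the offcut. The bust is at (381,137), and the blue/yellow disc stack at (76,250) is not part of the job. I'll confirm these in enlarged crops.

Run:
```python
from h import *
t=cv2.imread('pics/top0.png'); s=cv2.imread('pics/scene0.png')
def c(im,x,y,w,h,k): return cv2.resize(im[y:y+h,x:x+w],None,fx=k,fy=k,interpolation=cv2.INTER_CUBIC)
a=c(t,250,175,80,60,5); b=c(s,315,165,80,60,5)
e=np.vstack([np.hstack([a,b]),np.hstack([c(t,170,225,50,56,5),c(t,340,230,60,56,5),c(t,450,255,50,56,5)])]) 
cv2.imwrite('pics/crop0.png',e)
```

```text
(no output)
```

View pics/crop0.png

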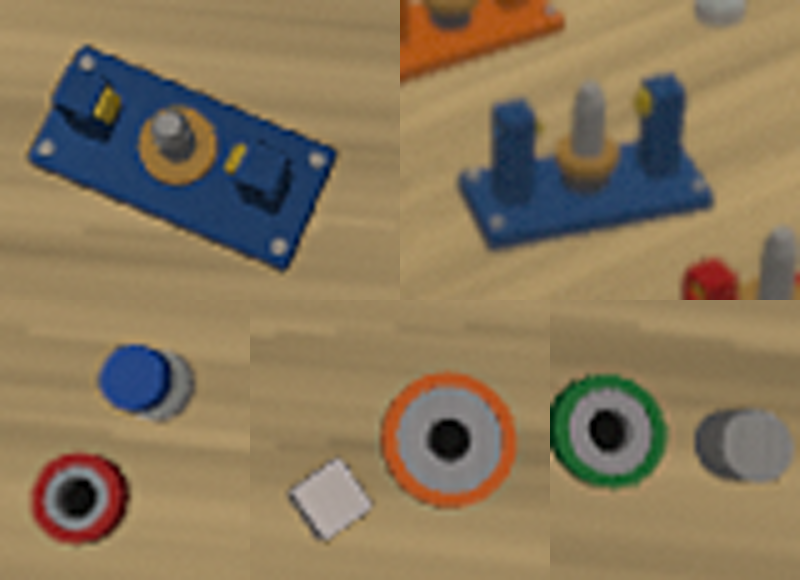

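The crop confirms the blue stand: plate, steel arbor and two yellow catches. The three rings are clear too. Next I measure coarse positions from two views.

```bash
cat >> h.py <<'E'
def hsvmask(img,lo,hi,smin=110,vmin=50):
    h=cv2.cvtColor(img,cv2.COLOR_RGB2HSV).astype(int); H=h[...,0]
    m=((H>=lo)&(H<=hi)) if lo<=hi else ((H>=lo)|(H<=hi))
    return (m&(h[...,1]>smin)&(h[...,2]>vmin)).astype(np.uint8)
COL=dict(small=(170,4),mid=(45,85),large=(5,14),blue=(100,125))
def ringfit(d,name,roi=None,smin=110):
    m=hsvmask(d['img'],*COL[name],smin=smin)
    if roi: 
        z=np.zeros_like(m);x0,y0,x1,y1=roi;z[y0:y1,x0:x1]=1;m=m*z
    cs,_=cv2.findContours(m,cv2.RETR_EXTERNAL,cv2.CHAIN_APPROX_NONE)
    c=max(cs,key=cv2.contourArea)
    return cv2.fitEllipse(c),c
E
python3 - <<'E'
from h import *
t=load('top0');s=load('scene0')
rt=dict(small=(170,245,205,280),mid=(445,265,477,298),large=(360,240,400,275))
rs=dict(small=(360,145,385,162),mid=(183,215,210,240),large=(250,198,278,220))
zz=dict(small=28,mid=26,large=24)
for n in rt:
    e,_=ringfit(t,n,rt[n]); f,_=ringfit(s,n,rs[n])
    print(n,e[0],e[1],f[0],f[1],'onz',onz(t,e[0],zz[n]-4).round(1),onz(s,f[0],zz[n]-5).round(1),'tri',tri([(t,e[0]),(s,f[0])]))
# stand
def loc(x,y,ox,oy): return (ox+x/5,oy+y/5)
at=loc(170,122,250,175); as_=loc(590-400,88,315,165)
print('tip',tri([(t,at),(s,as_)]),onz(t,at,88))
P=[onz(t,loc(x,y,250,175),14) for x,y in [(85,45),(335,152),(285,270),(30,158)]]
print(np.round(P,1),np.mean(P,0)); 
for (i,j) in [(0,1),(3,2)]: v=P[i]-P[j]; print(np.linalg.norm(v),np.degrees(np.arctan2(v[1],v[0])))
for n,(x,y,z) in dict(jar=(136-0,378-300,50)).items(): print(n,onz(t,(170+x/5,225+y/5),z))
print('offcut',onz(t,(340+(330-250)/5,230+200/5),45)); print('tin',onz(t,(450+(758-550)/5,255+145/5),35))
print('bust',onz(t,(380,150),0))
E
```

```text
small (185.50662231445312, 264.04925537109375) (16.7166748046875, 17.785432815551758) (371.04345703125, 154.67138671875) (4.934440612792969, 8.65488338470459) onz [409.1 351.1  24. ] [411.8 337.2  23. ] tri (array([406.5975532 , 348.37133857,  18.2506879 ]), [np.float64(2.0677477116214376), np.float64(1.4084297245902118)])
mid (461.0915222167969, 280.73529052734375) (20.92547035217285, 22.60968589782715) (195.74411010742188, 225.69996643066406) (15.192821502685547, 17.02021598815918) onz [ 433.3 -342.1   22. ] [ 427.7 -342.1   21. ] tri (array([ 432.74208857, -342.21791641,   24.4454451 ]), [np.float64(0.48503253291887866), np.float64(0.3844408331922819)])
large (379.3165283203125, 257.5758972167969) (26.043169021606445, 26.903501510620117) (264.1796875, 209.17185974121094) (15.389554977416992, 22.21331024169922) onz [ 471.7 -135.3   20. ] [ 470.1 -135.6   19. ] tri (array([ 471.44747415, -135.7086323 ,   19.91991634]), [np.float64(0.18477036765177293), np.float64(0.14952234189325636)])
tip (array([585.57783074, 115.45922765,  86.76072243]), [np.float64(0.24657240315671172), np.float64(0.19622121618737082)]) [584.98959005 114.79106694  88.        ]
[[638.1 173.8  14. ]
 [592.6  35.2  14. ]
 [527.9  55.1  14. ]
 [574.3 195.   14. ]] [583.22574979 114.76593935  14.        ]
145.84681544998716 71.79755559572685
147.34815097537376 71.62448044154105
jar [468.48543259 322.44048545  50.        ]
offcut [434.32536446 -76.25868009  45.        ]
tin [ 431.9355428  -412.27710782   35.        ]
bust [ 767.40562989 -123.0967743     0.        ]
```

```bash
cat >> h.py <<'E'
from scipy.spatial.transform import Rotation as Ro
def plan(xyz,yawdeg):
    s=ctrl.read_state(); R=Ro.from_euler('xyz',s['tool_rot']); p=np.array(s['eef_pos'])
    T=Ro.from_euler('xyz',[-90,0,yawdeg],degrees=True)
    sh=R.inv().apply(np.array(xyz)-p)/10; rv=np.degrees((R.inv()*T).as_rotvec())
    print('at',p.round(1),np.degrees(s['tool_rot']).round(2),'w',round(s['width'],1),'F',np.round(s['force'],1),'t',round(s['clock'],2))
    print('shift cm',sh.round(2),'rot deg',rv.round(2),'rows>=',int(np.ceil(max(np.linalg.norm(sh)*10/50,np.linalg.norm(rv)/8.59))))
E
python3 - <<'E'
from h import *
d=load('wrist0'); s=ctrl.read_state(); R=Ro.from_euler('xyz',s['tool_rot']).as_matrix()
c=-np.array(d['R']).T@np.array(d['t']); print('cam in tool',R.T@(c-s['eef_pos'])); print('axes in tool (cols x,y,z)',(R.T@np.array(d['R']).T).round(3))
print('TCP px',proj(d,s['eef_pos']), 'below at z=26',proj(d,[s['eef_pos'][0],s['eef_pos'][1],26]))
plan([409,351,160],-26)
E
```

```text
cam in tool [ -65.04094094 -141.72612359    1.53230006]
axes in tool (cols x,y,z) [[-0.001  0.966  0.259]
 [ 0.    -0.259  0.966]
 [ 1.     0.001 -0.   ]]
TCP px [315.92187213 247.46617691] below at z=26 [318.0608254  167.56087092]
at [143.5 633.5 230.6] [-90.08  -0.   -12.77] w 85.6 F [-0.1 -0.8  0.4] t 0.15
shift cm [ 32.13   7.09 -21.67] rot deg [8.000e-02 1.323e+01 1.000e-02] rows>= 8
```

```bash
python3 -m inch '[1,8,1.8,-5.4,0,3.3,0, 1,16,3.5,-10.8,0,6.6,0, 1,24,5.3,-16.2,0,10,0, 1,32.1,7.1,-21.7,0,13.2,0, 1,32.1,7.1,-21.7,0,13.2,0, 1,32.1,7.1,-21.7,0,13.2,0, 1,32.1,7.1,-21.7,0,13.2,0, 1,32.1,7.1,-21.7,0,13.2,0, 1,32.1,7.1,-21.7,0,13.2,0, 1,32.1,7.1,-21.7,0,13.2,0]'
python3 - <<'E'
from h import *
d=snap('wrist','w1'); plan([409,351,160],-26)
E
```

```text
clock: 1.15
eef_pos: [409.4, 350.2, 160.0]
tool_rot: [-1.572, 0.0, -0.456]
force: [-0.2, 0.6, 0.2]
width: 85.8
at [408.3 351.8 160.2] [-9.000e+01  5.000e-02 -2.598e+01] w 85.2 F [-0.5 -0.7 -0.5] t 1.2
shift cm [ 0.1   0.02 -0.04] rot deg [-0.    0.02 -0.05] rows>= 1
```

View pics/w1.png

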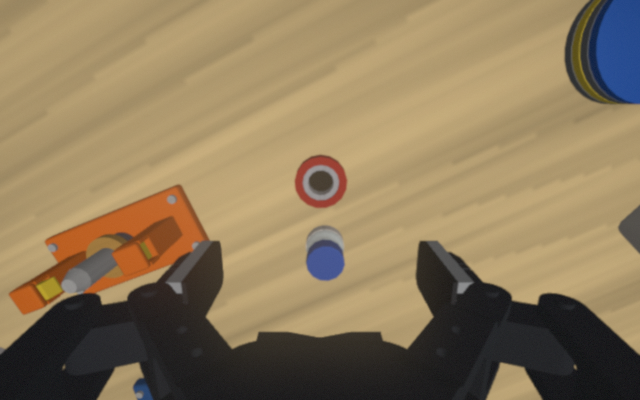

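The wrist picture shows the red ring at (320,181) and the jar at (325,258), which lies along the tool's +x. The jaws, along the image columns, clear it.

Run:
```python
from h import *
d=load('w1');t=load('top0')
e,_=ringfit(d,'small',(280,140,360,220)); e2,_=ringfit(t,'small',(170,245,205,280))
print(e,e2); 
for z in (24,28): print(z,onz(d,e[0],z),onz(t,e2[0],z), 'diam', e[1][1]*( -(np.array(d['R']).T@np.array(d['t']))[2]-z)/d['fx'])
print('tri',tri([(d,e[0]),(t,e2[0])]))
print('jar',onz(d,(325,262),50),onz(t,(197.2,240.6),50))
```

```text
((320.7083435058594, 181.78054809570312), (47.38117218017578, 47.89625930786133), 60.56460189819336) ((185.50662231445312, 264.04925537109375), (16.7166748046875, 17.785432815551758), 70.40563201904297)
24 [410.14590872 353.05326284  24.        ] [409.09425777 351.07159743  24.        ] diam 41.00650702587746
28 [409.30133086 353.44871437  28.        ] [409.06298239 349.61448586  28.        ] diam 40.41611491654109
tri (array([409.90347938, 352.4527848 ,  21.28888991]), [np.float64(0.9807254276522482), np.float64(0.34402192610857874)])
jar [469.37498751 328.06114135  50.        ] [468.48543259 322.44048545  50.        ]
```

Run:
```python
from h import *
for i in range(3): plan([409.7,352.5,4],-26)
```

```text
at [408.3 351.8 160.2] [-9.000e+01  5.000e-02 -2.598e+01] w 85.2 F [-0.5 -0.7 -0.5] t 1.2
shift cm [ 0.11 15.62  0.13] rot deg [-0.    0.02 -0.05] rows>= 4
at [408.3 351.8 160.2] [-9.000e+01  5.000e-02 -2.598e+01] w 85.2 F [-0.5 -0.7 -0.5] t 1.2
shift cm [ 0.11 15.62  0.13] rot deg [-0.    0.02 -0.05] rows>= 4
at [408.3 351.8 160.2] [-9.000e+01  5.000e-02 -2.598e+01] w 85.2 F [-0.5 -0.7 -0.5] t 1.2
shift cm [ 0.11 15.62  0.13] rot deg [-0.    0.02 -0.05] rows>= 4
```

```bash
python3 -m inch '[1,0.05,5,0.1,0,0,0, 1,0.05,10,0.1,0,0,0, 1,0.05,12.5,0.1,0,0,0, 1,0.05,14,0.1,0,0,0, 1,0.05,15,0.1,0,0,0, 1,0.05,15.6,0.1,0,0,0, 1,0.05,15.6,0.1,0,0,0]'
python3 -m inch '[0,0,0,0,0,0,0, 0,0,0,0,0,0,0, 0,0,0,0,0,0,0, 0,0,0,0,0,0,0, 0,0,0,0,0,0,0, 0,0,0,0,0,0,0]'
python3 - <<'E'
from h import *
d=snap('wrist','w2'); plan([409.7,352.5,4],-26)
E
```

```text
clock: 1.9
eef_pos: [409.0, 352.8, 4.2]
tool_rot: [-1.571, 0.0, -0.452]
force: [0.4, -0.9, 0.4]
width: 85.1
clock: 2.5
eef_pos: [410.0, 352.4, 5.4]
tool_rot: [-1.569, -0.0, -0.453]
force: [-0.6, -1.1, 5.8]
width: 44.4
at [410.  352.4   5.5] [-8.992e+01 -2.000e-02 -2.597e+01] w 43.9 F [-2.4 -0.1  6. ] t 2.55
shift cm [-0.03  0.15 -0.01] rot deg [-0.08  0.03  0.02] rows>= 1
```

View pics/w2.png

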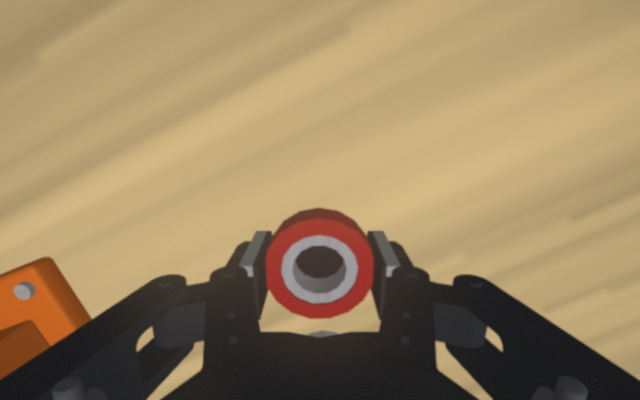

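The red ring at (320,265) sits between the pads. I lift it and look again.

```bash
python3 -m inch '[0,0,-1,0,0,0,0, 0,0,-3,0,0,0,0, 0,0,-8,0,0,0,0, 0,0,-13,0,0,0,0, 0,0,-15.6,0,0,0,0, 0,0,-15.6,0,0,0,0]'
python3 - <<'E'
from h import *
plan([583.5,114.7,160],-108.3)
d=snap('wrist','w3')
s=ctrl.read_state(); R=Ro.from_euler('xyz',s['tool_rot']).as_matrix();p=s['eef_pos']
e,_=ringfit(d,'small',(250,190,400,330)); print(e)
for dz in (15,19,23,26):
    X=onz(d,e[0],p[2]+dz); print(dz,(R.T@(X-p)).round(1))
E
```

```text
clock: 3.15
eef_pos: [411.8, 353.9, 165.2]
tool_rot: [-1.562, -0.003, -0.453]
force: [0.4, 0.5, -2.1]
width: 43.6
at [411.8 353.9 165.2] [-89.5   -0.19 -25.98] w 43.6 F [ 0.4  0.5 -2.1] t 3.15
shift cm [ 25.91   0.48 -13.99] rot deg [-0.54 82.32 -0.21] rows>= 10
((319.6956481933594, 266.78662109375), (99.67255401611328, 110.62590789794922), 80.71105194091797)
15 [  3.8 -15.    3.3]
19 [  1.7 -19.    3.2]
23 [ -0.4 -23.    3.2]
26 [ -2.  -26.    3.2]
```

View pics/w3.png

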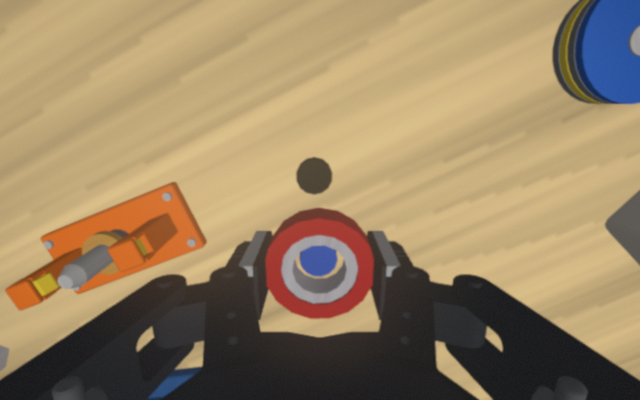

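Run:
```python
from h import *
for i in range(2):
  d=snap('wrist','w4'); plan([571,77,165],-108.3)
s=ctrl.read_state(); R=Ro.from_euler('xyz',s['tool_rot']).as_matrix();p=s['eef_pos']
e,_=ringfit(d,'small',(250,190,400,330)); print(e,proj(d,p))
for dz in (19,23):
    X=onz(d,e[0],p[2]+dz); print(dz,(R.T@(X-p)).round(1))
c=-np.array(d['R']).T@np.array(d['t']); print('cam in tool',R.T@(c-p)); print('axes in tool (cols x,y,z)',(R.T@np.array(d['R']).T).round(3))
```

```text
at [409.6 352.1 161.2] [-8.992e+01 -2.000e-02 -2.597e+01] w 43.8 F [-0.6 -0.5 -0.5] t 3.25
shift cm [ 26.56  -0.39 -17.66] rot deg [-8.000e-02  8.233e+01 -4.000e-02] rows>= 10
at [409.  351.6 160.1] [-9.005e+01  3.000e-02 -2.597e+01] w 44.5 F [-0.7  0.  -0.6] t 3.3
shift cm [ 26.59  -0.49 -17.59] rot deg [6.000e-02 8.233e+01 1.000e-02] rows>= 10
((319.762939453125, 266.6748962402344), (99.8649673461914, 110.66121673583984), 79.59945678710938) [314.25058065 246.40032577]
19 [  0.6 -19.    2.6]
23 [ -1.5 -23.    2.5]
cam in tool [ -65.1792016  -142.91250619    1.97982876]
axes in tool (cols x,y,z) [[-0.     0.966  0.259]
 [-0.002 -0.259  0.966]
 [ 1.    -0.     0.002]]
```

```bash
python3 -m inch '[0,3,-0.4,-2,0,8,0, 0,6,-0.4,-4,0,16,0, 0,9,-0.4,-6,0,24,0, 0,12,-0.4,-8,0,32,0, 0,15,-0.4,-10,0,40,0, 0,18,-0.4,-12,0,48,0, 0,21,-0.4,-14,0,56,0, 0,24,-0.4,-16,0,64.5,0, 0,26.6,-0.4,-17.6,0,73,0, 0,26.6,-0.4,-17.6,0,81,0, 0,26.6,-0.4,-17.6,0,82.3,0, 0,26.6,-0.4,-17.6,0,82.3,0]'
python3 -m inch '[0,0,0,0,0,0,0, 0,0,0,0,0,0,0, 0,0,0,0,0,0,0]'
python3 - <<'E'
from h import *
d=snap('wrist','w5'); plan([571,77,165],-108.3)
t=snap('top','t5')
E
```

```text
clock: 4.5
eef_pos: [570.4, 78.1, 162.8]
tool_rot: [-1.574, -0.001, -1.886]
force: [0.6, 0.3, -1.1]
width: 44.4
clock: 4.8
eef_pos: [571.5, 77.9, 164.3]
tool_rot: [-1.571, 0.0, -1.888]
force: [0.3, 1.0, -0.4]
width: 43.9
at [571.6  77.7 164.4] [-9.0000e+01  2.0000e-02 -1.0819e+02] w 44.0 F [-0.3  0.5 -0.5] t 4.85
shift cm [ 0.09 -0.06 -0.03] rot deg [ 0.    0.11 -0.02] rows>= 1
```

View pics/w5.png

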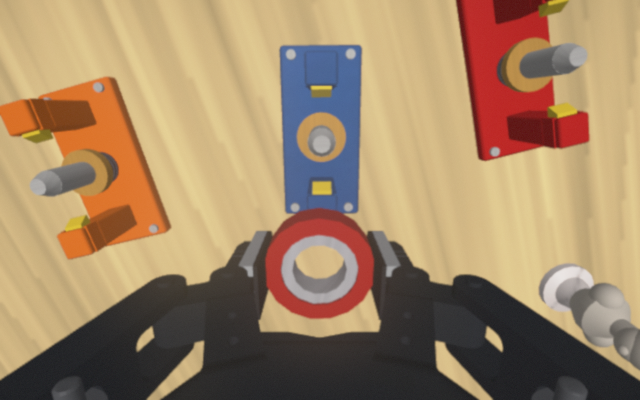

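The blue stand's arbor tip is at (321,143). The held ring is at (320,267), both catches are visible and the bust is clear. Now the relative offset.

Run:
```python
from h import *
d=load('w5'); im=cv2.cvtColor(d['img'],cv2.COLOR_RGB2BGR)
cv2.imwrite('pics/c5.png',cv2.resize(im[100:220,270:370],None,fx=5,fy=5,interpolation=cv2.INTER_CUBIC))
s=ctrl.read_state(); R=Ro.from_euler('xyz',s['tool_rot']).as_matrix();p=s['eef_pos']
e,_=ringfit(d,'small',(250,190,400,330)); print(e)
r=R.T@(onz(d,e[0],p[2]+22)-p); a=R.T@(onz(d,(320.5,143),88)-p); b=R.T@(onz(d,(320.5,136),40)-p)
print(r,a,b,'delta tip',a-r); print('tip world',onz(d,(320.5,143),88))
```

```text
((319.15216064453125, 263.7823486328125), (108.01280975341797, 108.83540344238281), 72.76689910888672)
[ -4.93512292 -21.99875314  -0.10921449] [-42.82679748  76.4133954    0.73528707] [-43.16049644 124.41348585   0.92320724] delta tip [-37.89167455  98.41214853   0.84450156]
tip world [585.72776861 118.08505296  88.        ]
```

View pics/c5.png

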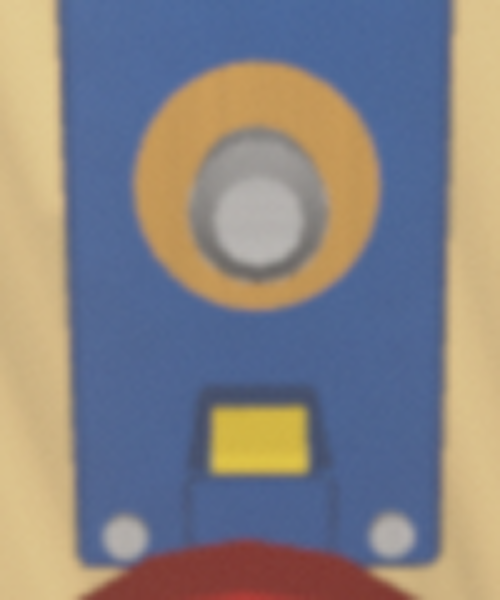

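```bash
python3 -m inch '[0,-2,0,0.1,0,0,0, 0,-3.9,0,0.1,0,0,0, 0,-3.9,4,0.1,0,0,0, 0,-3.9,7,0.1,0,0,0, 0,-3.9,7.8,0.1,0,0,0, 0,-3.9,7.8,0.1,0,0,0, 0,-3.9,7.8,0.1,0,0,0]'
python3 - <<'E'
from h import *
d=snap('wrist','w6'); snap('scene','s6'); snap('top','t6'); plan([571,77,165],-108.3)
a=cv2.imread('pics/w6.png')[200:330,250:390]; b=cv2.imread('pics/s6.png')[130:240,290:400]; c=cv2.imread('pics/t6.png')[160:240,240:340]
f=lambda i:cv2.resize(i,(400,int(400*i.shape[0]/i.shape[1])),interpolation=cv2.INTER_CUBIC)[:320]
def pad(i): o=np.zeros((400,400,3),np.uint8); o[:i.shape[0]]=i; return o
cv2.imwrite('pics/c6.png',np.hstack([pad(f(a)),pad(cv2.resize(b,(400,400)))]))
E
```

```text
clock: 5.6
eef_pos: [585.9, 114.2, 87.4]
tool_rot: [-1.569, 0.001, -1.89]
force: [0.5, -0.1, 0.4]
width: 43.5
at [586.  114.2  87.8] [-8.9860e+01  8.0000e-02 -1.0827e+02] w 44.1 F [ 1.1 -0.6 -0.3] t 5.75
shift cm [ 4.   -7.72 -0.24] rot deg [-0.14  0.03 -0.08] rows>= 2
```

View pics/c6.png

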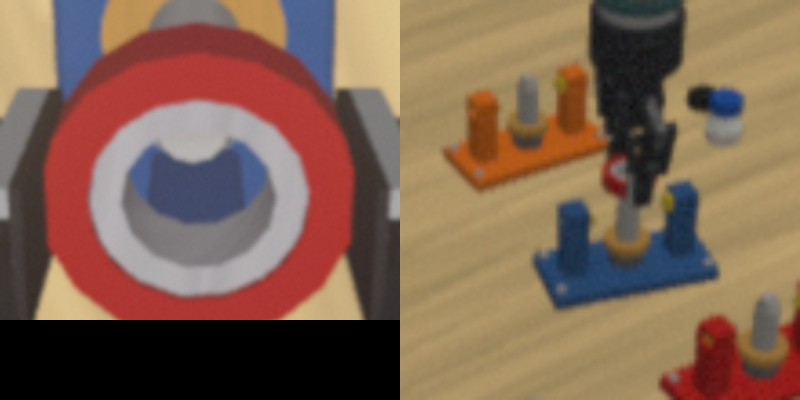

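Through the bore the arbor tip shows centred to within about 1 mm, at image (318,246). I descend slowly.

```bash
python3 -m inch '[0,0,0.5,0,0,0,0, 0,0,1,0,0,0,0, 0,0,1.5,0,0,0,0, 0,0,1.5,0,0,0,0]'
python3 -m inch '[0,0,1,0,0,0,0, 0,0,2,0,0,0,0, 0,0,2.6,0,0,0,0, 0,0,2.6,0,0,0,0]'
python3 - <<'E'
from h import *
d=snap('wrist','w7'); plan([586,114.2,33.5],-108.3)
E
```

```text
clock: 6.15
eef_pos: [584.6, 114.3, 70.5]
tool_rot: [-1.572, -0.0, -1.89]
force: [-0.0, -0.0, 0.5]
width: 43.8
clock: 6.55
eef_pos: [584.8, 114.9, 44.0]
tool_rot: [-1.572, 0.0, -1.889]
force: [1.9, 3.8, -3.7]
width: 43.8
at [584.9 114.9  44.5] [-9.0030e+01  3.0000e-02 -1.0824e+02] w 43.9 F [ 2.7  3.7 -2.3] t 6.6
shift cm [0.03 1.1  0.13] rot deg [ 0.03  0.06 -0.03] rows>= 1
```

View pics/w7.png

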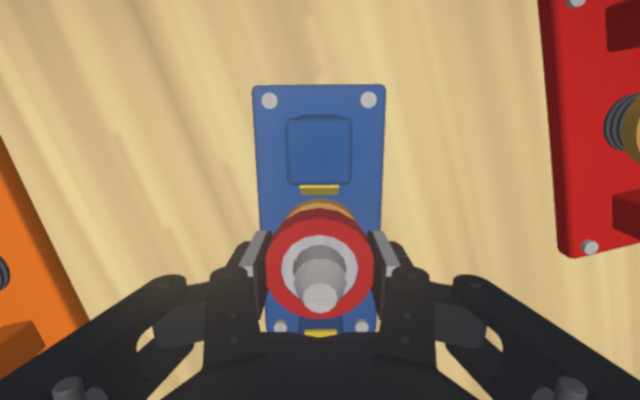

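The ring is threaded: the arbor comes up through the bore at (320,290). I lower it the rest of the way and release.

```bash
python3 -m inch '[0,0,0.5,0,0,0,0, 0,0,1,0,0,0,0, 0,0,1,0,0,0,0]'
python3 -m inch '[1,0,0,0,0,0,0, 1,0,0,0,0,0,0, 1,0,0,0,0,0,0, 1,0,0,0,0,0,0, 1,0,0,0,0,0,0]'
python3 -m inch '[1,0,-2,0,0,0,0, 1,0,-5,0,0,0,0, 1,0,-10,0,0,0,0, 1,0,-14,0,0,0,0, 1,0,-14,0,0,0,0]'
python3 - <<'E'
from h import *
d=snap('wrist','w8'); plan([433,-342,160],-100)
E
```

```text
clock: 6.9
eef_pos: [585.1, 114.8, 34.8]
tool_rot: [-1.571, 0.001, -1.889]
force: [2.9, 4.8, -3.3]
width: 44.1
clock: 7.4
eef_pos: [584.7, 113.6, 35.3]
tool_rot: [-1.571, -0.0, -1.89]
force: [0.1, 0.2, -0.4]
width: 85.4
clock: 7.9
eef_pos: [588.7, 113.9, 181.1]
tool_rot: [-1.561, 0.005, -1.89]
force: [-0.0, -0.1, 0.5]
width: 85.1
at [586.8 114.1 178.3] [ -89.7     0.18 -108.27] w 85.2 F [-0.1  0.1 -0.3] t 7.95
shift cm [48.14  1.68 -0.32] rot deg [-0.32 -8.27 -0.16] rows>= 10
```

View pics/w8.png

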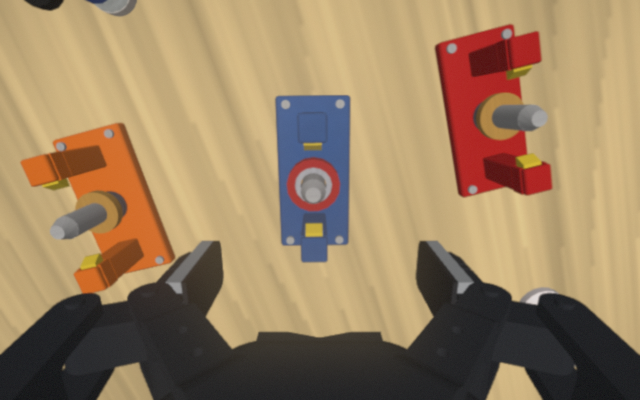

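The small ring sits on the platform at (314,183). Next is the middle ring.

```bash
python3 -m inch '[1,4.8,0.2,0,0,-0.8,0, 1,9.6,0.4,0,0,-1.6,0, 1,14.4,0.6,-0.1,0,-2.4,0, 1,19.2,0.8,-0.1,0,-3.2,0, 1,24,1,-0.1,0,-4,0, 1,28.8,1.2,-0.2,0,-5,0, 1,33.6,1.4,-0.2,0,-6,0, 1,38.4,1.6,-0.3,0,-7,0, 1,43.2,1.7,-0.3,0,-8,0, 1,48.1,1.7,-0.3,0,-8.3,0, 1,48.1,1.7,-0.3,0,-8.3,0, 1,48.1,1.7,-0.3,0,-8.3,0]'
python3 -m inch '[1,0,0,0,0,0,0, 1,0,0,0,0,0,0]'
python3 - <<'E'
from h import *
d=snap('wrist','w9'); t=load('top0')
e,_=ringfit(d,'mid',(250,120,390,230)); e2,_=ringfit(t,'mid',(445,265,477,298))
print(e)
for z in (22,26): print(z,onz(d,e[0],z),onz(t,e2[0],z))
print('tri',tri([(d,e[0]),(t,e2[0])]))
X=onz(d,e[0],25); plan([X[0],X[1],4],-100)
E
```

```text
clock: 9.15
eef_pos: [429.4, -342.6, 157.1]
tool_rot: [-1.573, 0.001, -1.749]
force: [0.9, 0.5, 0.1]
width: 85.5
clock: 9.35
eef_pos: [431.9, -339.7, 157.7]
tool_rot: [-1.572, 0.002, -1.742]
force: [0.5, 0.5, -0.2]
width: 85.3
((347.65264892578125, 193.9277801513672), (3.0911483764648438, 15.936129570007324), 19.57515525817871)
22 [ 455.56798863 -352.66928928   22.        ] [ 433.30661612 -342.07604267   22.        ]
26 [ 455.39645743 -351.53826655   26.        ] [ 433.17220534 -340.57559623   26.        ]
tri (array([ 447.64081347, -374.99722871,  -61.8671875 ]), [np.float64(10.058627493316834), np.float64(4.288308184273568)])
at [ 432.  -339.9  157.9] [-9.004e+01  7.000e-02 -9.980e+01] w 85.4 F [0.3 0.1 0.4] t 9.4
shift cm [ 0.79 15.39  2.53] rot deg [ 0.04  0.2  -0.07] rows>= 4
```

View pics/w9.png

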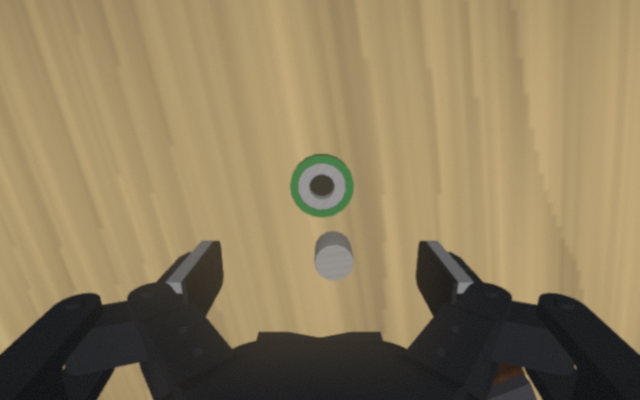

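The green ring is at (322,185) and the tin at (334,258), along the tool's +x. My colour mask failed on this one, so I loosen it.

Run:
```python
from h import *
d=load('w9'); t=load('top0')
e,_=ringfit(d,'mid',(250,120,390,225),smin=60); e2,_=ringfit(t,'mid',(445,265,477,298))
print(e); e=((322,185.5),)
print('tri',tri([(d,e[0]),(t,e2[0])]))
X=onz(d,e[0],25); print(X); plan([X[0],X[1],4],-100)
```

```text
((321.5455627441406, 185.35000610351562), (61.18933868408203, 61.55918502807617), 93.54246520996094)
tri (array([ 433.87063435, -341.24484068,   23.30671059]), [np.float64(0.7869793448921649), np.float64(0.29337930514053173)])
[ 434.54108963 -340.50734302   25.        ]
at [ 432.  -339.9  157.9] [-9.004e+01  7.000e-02 -9.980e+01] w 85.4 F [0.3 0.1 0.4] t 9.4
shift cm [ 0.04 15.39  0.28] rot deg [ 0.04  0.2  -0.07] rows>= 4
```

```bash
python3 -m inch '[1,0.05,5,0.2,0,0,0, 1,0.05,10,0.2,0,0,0, 1,0.05,12.5,0.2,0,0,0, 1,0.05,14,0.2,0,0,0, 1,0.05,15,0.2,0,0,0, 1,0.05,15.4,0.2,0,0,0, 1,0.05,15.4,0.2,0,0,0]'
python3 -m inch '[0,0,0,0,0,0,0, 0,0,0,0,0,0,0, 0,0,0,0,0,0,0, 0,0,0,0,0,0,0, 0,0,0,0,0,0,0]'
python3 -m inch '[0,0,-1,0,0,0,0, 0,0,-3,0,0,0,0, 0,0,-8,0,0,0,0, 0,0,-13,0,0,0,0, 0,0,-16.5,0,0,0,0, 0,0,-16.5,0,0,0,0, 0,0,-16.5,0,0,0,0]'
python3 - <<'E'
from h import *
d=snap('wrist','w10'); plan([572,75,170],-108.3)
E
```

```text
clock: 10.1
eef_pos: [433.7, -342.8, 4.8]
tool_rot: [-1.57, -0.001, -1.744]
force: [0.3, 0.5, 0.2]
width: 85.3
clock: 10.6
eef_pos: [433.8, -343.0, 5.9]
tool_rot: [-1.569, -0.001, -1.745]
force: [-0.9, 0.7, 8.3]
width: 53.7
clock: 11.3
eef_pos: [433.4, -342.4, 170.4]
tool_rot: [-1.569, -0.0, -1.744]
force: [-0.3, 1.0, -1.0]
width: 53.7
at [ 432.7 -341.8  169.1] [-9.003e+01  5.000e-02 -9.995e+01] w 53.7 F [-0.4 -0.2 -1. ] t 11.35
shift cm [-43.46  -0.06   6.51] rot deg [ 0.04  8.35 -0.04] rows>= 9
```

View pics/w10.png

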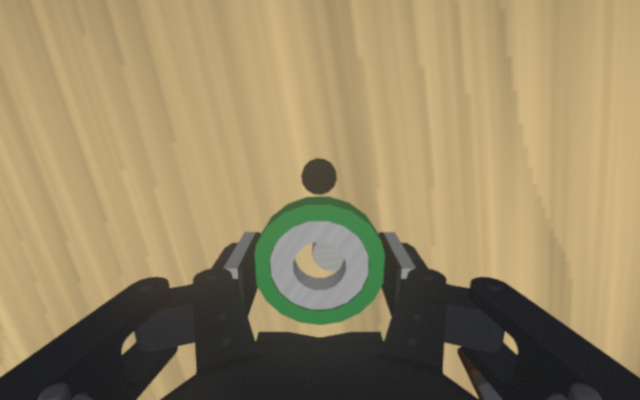

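The middle ring is held, centred at (320,262). I move back to the stand.

```bash
python3 -m inch '[0,-4.6,0,0.7,0,0.9,0, 0,-9.2,0,1.4,0,1.8,0, 0,-13.8,0,2.1,0,2.7,0, 0,-18.4,0,2.8,0,3.6,0, 0,-23,0,3.5,0,4.5,0, 0,-27.6,0,4.2,0,5.4,0, 0,-32.2,0,4.9,0,6.3,0, 0,-36.8,0,5.6,0,7.2,0, 0,-41,0,6.2,0,8,0, 0,-43.5,0,6.5,0,8.3,0, 0,-43.5,0,6.5,0,8.3,0, 0,-43.5,0,6.5,0,8.3,0]'
python3 -m inch '[0,0,0,0,0,0,0, 0,0,0,0,0,0,0, 0,0,0,0,0,0,0]'
python3 - <<'E'
from h import *
d=snap('wrist','w11'); plan([584.9,114,90],-108.3)
im=cv2.imread('pics/w11.png'); cv2.imwrite('pics/c11.png',cv2.resize(im[80:340,220:420],None,fx=3,fy=3,interpolation=cv2.INTER_CUBIC)[:600] if 0 else cv2.resize(im[90:340,220:420],None,fx=2.4,fy=2.4,interpolation=cv2.INTER_CUBIC))
E
```

```text
clock: 12.55
eef_pos: [571.1, 74.6, 167.5]
tool_rot: [-1.574, -0.002, -1.888]
force: [-0.1, -0.7, -0.4]
width: 53.8
clock: 12.85
eef_pos: [572.2, 73.2, 169.3]
tool_rot: [-1.571, -0.0, -1.892]
force: [0.2, -0.0, -1.3]
width: 53.7
at [572.3  73.5 169.3] [-9.0000e+01 -1.0000e-02 -1.0837e+02] w 53.6 F [ 0.   0.2 -1.3] t 12.9
shift cm [-4.24  7.93 -0.08] rot deg [ 0.   -0.07  0.01] rows>= 2
```

View pics/c11.png

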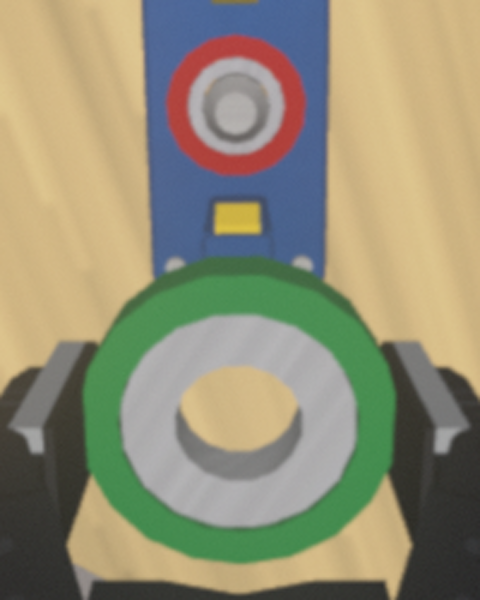

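Run:
```python
from h import *
s=ctrl.read_state(); R=Ro.from_euler('xyz',s['tool_rot']).as_matrix();p=s['eef_pos']
d=load('w11')
for dz in (19,21): print(R.T@(onz(d,(319.6,265),p[2]+dz)-p))
a=R.T@(onz(d,(318.3,137.5),88)-p); print(a,onz(d,(318.3,137.5),88))
```

```text
[ -2.28096833 -19.00031091   0.31043139]
[ -3.32827206 -21.00044094   0.30717265]
[-45.45507596  81.3439706   -0.45580096] [586.19187562 116.81910929  88.        ]
```

```bash
python3 -m inch '[0,-2,0,0,0,0,0, 0,-4.25,0,-0.1,0,0,0, 0,-4.25,4,-0.1,0,0,0, 0,-4.25,7,-0.1,0,0,0, 0,-4.25,8.2,-0.1,0,0,0, 0,-4.25,8.2,-0.1,0,0,0, 0,-4.25,8.2,-0.1,0,0,0]'
python3 - <<'E'
from h import *
d=snap('wrist','w12'); plan([584.9,114,46],-108.3)
im=cv2.imread('pics/w12.png'); cv2.imwrite('pics/c12.png',cv2.resize(im[190:340,230:410],None,fx=3,fy=3,interpolation=cv2.INTER_CUBIC))
E
```

```text
clock: 13.6
eef_pos: [585.7, 114.7, 88.3]
tool_rot: [-1.569, 0.001, -1.89]
force: [0.4, -0.4, -1.0]
width: 53.5
at [586.1 114.9  88.8] [-8.9860e+01  6.0000e-02 -1.0831e+02] w 53.9 F [-0.2  0.1 -0.6] t 13.65
shift cm [ 0.13  4.28 -0.09] rot deg [-0.14 -0.01 -0.06] rows>= 1
```

View pics/c12.png

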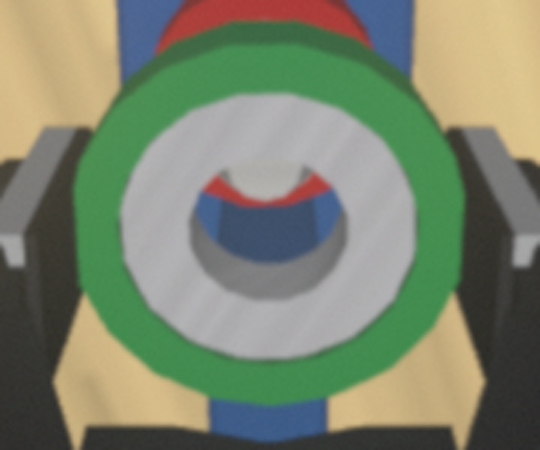

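```bash
python3 -m inch '[0,0.05,0.6,0,0,0,0, 0,0.05,1.2,0,0,0,0, 0,0.05,1.8,0,0,0,0, 0,0.05,1.8,0,0,0,0]'
python3 -m inch '[0,0,0.8,0,0,0,0, 0,0,1.6,0,0,0,0, 0,0,2.4,0,0,0,0, 0,0,2.4,0,0,0,0]'
python3 - <<'E'
from h import *
d=snap('wrist','w13'); plan([584.9,114,46],-108.3)
E
```

```text
clock: 14.05
eef_pos: [584.4, 115.0, 68.5]
tool_rot: [-1.571, -0.0, -1.889]
force: [0.1, 0.2, -1.6]
width: 53.6
clock: 14.45
eef_pos: [584.6, 115.0, 44.4]
tool_rot: [-1.571, -0.0, -1.89]
force: [0.0, 1.1, 2.9]
width: 53.7
at [584.6 114.9  45. ] [ -90.04    0.   -108.27] w 53.6 F [0.1 0.5 2.6] t 14.5
shift cm [ 0.08 -0.1   0.06] rot deg [ 0.04  0.03 -0.  ] rows>= 1
```

View pics/w13.png

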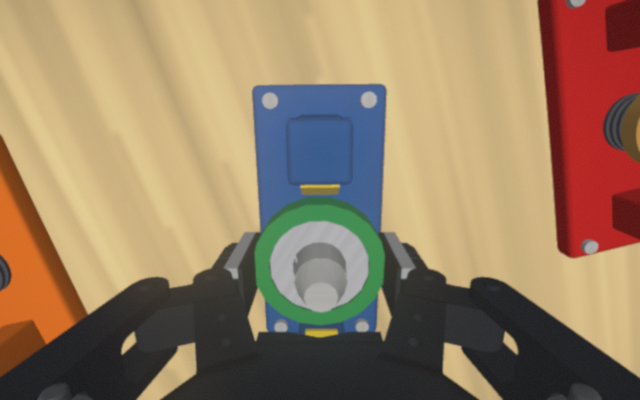

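The middle ring is threaded and touching the small one. I release it, back off and check.

```bash
python3 -m inch '[1,0,0,0,0,0,0, 1,0,0,0,0,0,0, 1,0,0,0,0,0,0, 1,0,0,0,0,0,0, 1,0,0,0,0,0,0]'
python3 -m inch '[1,0,-2,0,0,0,0, 1,0,-5,0,0,0,0, 1,0,-10,0,0,0,0, 1,0,-13,0,0,0,0, 1,0,-13,0,0,0,0]'
python3 - <<'E'
from h import *
d=snap('wrist','w14'); plan([471.5,-135.5,160],-80)
E
```

```text
clock: 15.0
eef_pos: [584.6, 114.8, 45.4]
tool_rot: [-1.571, -0.0, -1.89]
force: [0.1, -0.2, 0.2]
width: 85.5
clock: 15.5
eef_pos: [587.8, 114.8, 180.0]
tool_rot: [-1.563, 0.004, -1.89]
force: [0.6, -1.1, -0.7]
width: 85.4
at [586.1 115.  177.5] [ -89.78    0.15 -108.26] w 85.3 F [ 0.   0.8 -0.5] t 15.55
shift cm [27.38  1.67 -3.04] rot deg [ -0.26 -28.26  -0.09] rows>= 6
```

View pics/w14.png

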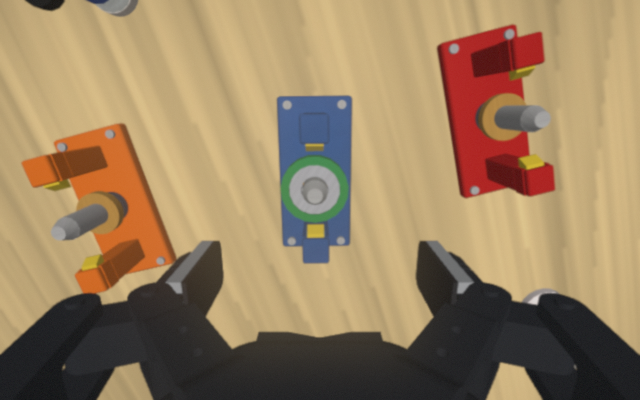

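The middle ring is flat on the stack at (314,188). Next is the large ring.

```bash
python3 -m inch '[1,4.6,0.3,-0.5,0,-4.7,0, 1,9.2,0.6,-1,0,-9.4,0, 1,13.8,0.9,-1.5,0,-14.1,0, 1,18.4,1.2,-2,0,-18.8,0, 1,23,1.5,-2.5,0,-23.5,0, 1,27.4,1.7,-3,0,-28.3,0, 1,27.4,1.7,-3,0,-28.3,0, 1,27.4,1.7,-3,0,-28.3,0, 1,27.4,1.7,-3,0,-28.3,0]'
python3 -m inch '[1,0,0,0,0,0,0, 1,0,0,0,0,0,0]'
python3 - <<'E'
from h import *
d=snap('wrist','w15'); t=load('top0')
e,_=ringfit(d,'large',(250,120,400,240),smin=60); e2,_=ringfit(t,'large',(360,240,400,275))
print(e)
print('tri',tri([(d,e[0]),(t,e2[0])]))
X=onz(d,e[0],23); print(X); plan([X[0],X[1],4],-80)
E
```

```text
clock: 16.45
eef_pos: [470.3, -134.6, 157.5]
tool_rot: [-1.572, 0.001, -1.395]
force: [-0.0, 0.3, -0.9]
width: 85.2
clock: 16.65
eef_pos: [470.7, -134.5, 158.0]
tool_rot: [-1.571, 0.0, -1.393]
force: [0.2, 0.2, 1.3]
width: 85.5
((320.5834655761719, 183.0796661376953), (75.49417114257812, 76.46056365966797), 84.98614501953125)
tri (array([ 4.73468143e+02, -1.38550291e+02, -3.95561857e-01]), [np.float64(0.3262124813844926), np.float64(0.11990471458434532)])
[ 472.67302079 -133.22385537   23.        ]
at [ 470.7 -134.7  158.1] [-9.001e+01  2.000e-02 -7.983e+01] w 85.3 F [-0.8  0.7 -0.2] t 16.7
shift cm [-0.11 15.41  0.22] rot deg [ 0.01  0.17 -0.02] rows>= 4
```

View pics/w15.png

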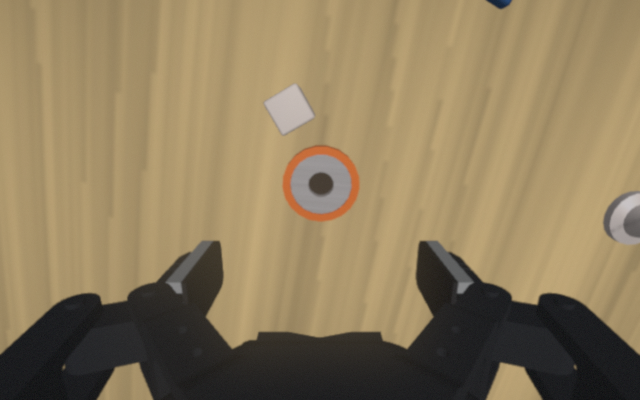

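```bash
python3 -m inch '[1,0,5,0.15,0,0,0, 1,0,10,0.15,0,0,0, 1,0,12,0.15,0,0,0, 1,0,13,0.15,0,0,0, 1,0,13,0.15,0,0,0, 1,0,13,0.15,0,0,0]'
python3 - <<'E'
from h import *
d=snap('wrist','w16'); plan([472,-134,2.5],-80)
E
```

```text
clock: 17.3
eef_pos: [472.6, -135.8, 29.1]
tool_rot: [-1.569, -0.001, -1.395]
force: [-0.5, -0.3, -0.1]
width: 85.3
at [ 472.8 -135.9   29.5] [-8.988e+01 -7.000e-02 -7.995e+01] w 85.0 F [-0.2  0.8  0.7] t 17.35
shift cm [-0.21  2.7  -0.05] rot deg [-0.12  0.05  0.07] rows>= 1
```

View pics/w16.png

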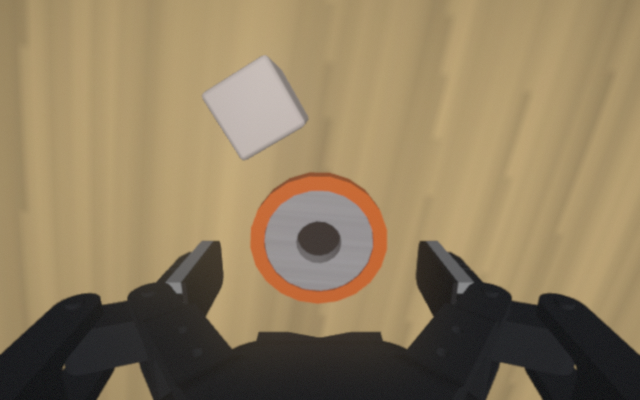

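The orange ring at (319,240) is centred between the fingers, and the offcut at (255,108) is clear. I descend and grip.

```bash
python3 -m inch '[1,-0.1,1,0,0,0,0, 1,-0.1,2,0,0,0,0, 1,-0.1,2.6,0,0,0,0, 1,-0.1,2.6,0,0,0,0]'
python3 -m inch '[0,0,0,0,0,0,0, 0,0,0,0,0,0,0, 0,0,0,0,0,0,0, 0,0,0,0,0,0,0, 0,0,0,0,0,0,0]'
python3 -m inch '[0,0,-1,0,0,0,0, 0,0,-3,0,0,0,0, 0,0,-8,0,0,0,0, 0,0,-13,0,0,0,0, 0,0,-17,0,0,0,0, 0,0,-17,0,0,0,0, 0,0,-17,0,0,0,0]'
python3 - <<'E'
from h import *
d=snap('wrist','w17'); plan([572,75,170],-108.3)
E
```

```text
clock: 17.75
eef_pos: [470.9, -134.5, 1.3]
tool_rot: [-1.572, 0.001, -1.396]
force: [0.1, 0.0, -0.8]
width: 85.5
clock: 18.25
eef_pos: [471.5, -134.8, 3.0]
tool_rot: [-1.57, -0.0, -1.396]
force: [-1.8, 1.0, 5.2]
width: 65.1
clock: 18.95
eef_pos: [471.9, -134.4, 173.5]
tool_rot: [-1.568, -0.0, -1.395]
force: [-0.8, -0.0, -1.9]
width: 65.2
at [ 471.  -134.2  172.3] [-9.002e+01  4.000e-02 -7.994e+01] w 65.2 F [ 0.2 -0.1 -2. ] t 19.0
shift cm [-18.83   0.24  13.6 ] rot deg [ 0.03 28.36 -0.03] rows>= 5
```

View pics/w17.png

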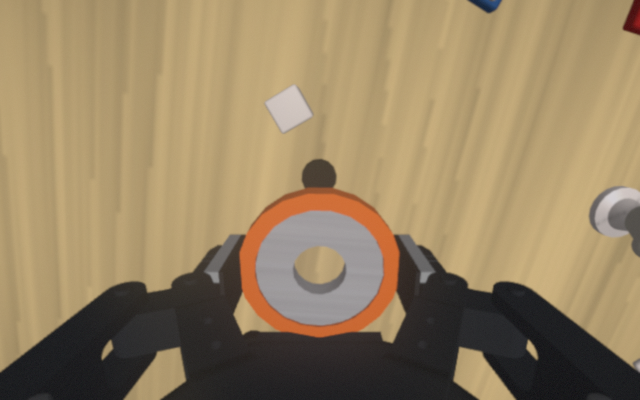

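```bash
python3 -m inch '[0,-3.2,0,2.3,0,4.7,0, 0,-6.4,0.1,4.6,0,9.4,0, 0,-9.6,0.1,6.9,0,14.1,0, 0,-12.8,0.1,9.2,0,18.8,0, 0,-16,0.2,11.5,0,23.5,0, 0,-18.8,0.2,13.6,0,28.3,0, 0,-18.8,0.2,13.6,0,28.3,0, 0,-18.8,0.2,13.6,0,28.3,0, 0,-18.8,0.2,13.6,0,28.3,0, 0,-18.8,0.2,13.6,0,28.3,0, 0,-18.8,0.2,13.6,0,28.3,0]'
python3 - <<'E'
from h import *
d=snap('wrist','w18'); plan([584.9,114.2,90],-108.3)
im=cv2.imread('pics/w18.png'); cv2.imwrite('pics/c18.png',cv2.resize(im[90:340,220:420],None,fx=2.4,fy=2.4,interpolation=cv2.INTER_CUBIC))
E
```

```text
clock: 20.1
eef_pos: [572.4, 72.7, 170.3]
tool_rot: [-1.571, -0.0, -1.892]
force: [1.3, -0.1, -1.0]
width: 65.5
at [572.5  73.  170.4] [ -90.01   -0.   -108.37] w 65.7 F [ 0.4 -0.1 -0.7] t 20.15
shift cm [-4.3   8.04 -0.12] rot deg [ 0.01 -0.07  0.  ] rows>= 2
```

View pics/c18.png

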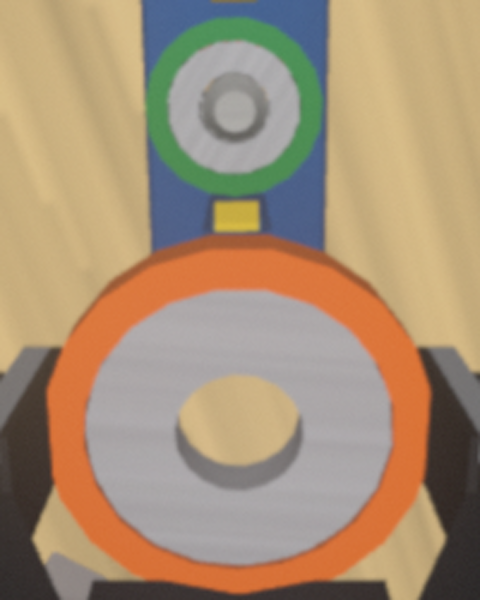

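Run:
```python
from h import *
s=ctrl.read_state(); R=Ro.from_euler('xyz',s['tool_rot']).as_matrix();p=s['eef_pos']
d=load('w18')
r=R.T@(onz(d,(319.4,268),p[2]+21)-p); a=R.T@(onz(d,(317.9,136.7),88)-p); print(r,a,a-r)
```

```text
[ -1.96322463 -21.00011954   0.21267075] [-45.89360525  82.36068012  -0.7483963 ] [-43.93038062 103.36079966  -0.96106705]
```

```bash
python3 -m inch '[0,-2,0,0,0,0,0, 0,-4.35,0,-0.1,0,0,0, 0,-4.35,4,-0.1,0,0,0, 0,-4.35,7,-0.1,0,0,0, 0,-4.35,8.2,-0.1,0,0,0, 0,-4.35,8.2,-0.1,0,0,0, 0,-4.35,8.2,-0.1,0,0,0]'
python3 - <<'E'
from h import *
d=snap('wrist','w19'); plan([584.9,114.2,60],-108.3)
im=cv2.imread('pics/w19.png'); cv2.imwrite('pics/c19.png',cv2.resize(im[190:340,230:410],None,fx=3,fy=3,interpolation=cv2.INTER_CUBIC))
E
```

```text
clock: 20.85
eef_pos: [586.4, 115.1, 89.3]
tool_rot: [-1.569, 0.001, -1.891]
force: [0.6, -0.3, 0.0]
width: 65.5
at [586.8 115.3  89.8] [-8.9860e+01  6.0000e-02 -1.0831e+02] w 65.2 F [ 1.1 -0.7 -0.1] t 20.9
shift cm [ 0.16  2.98 -0.15] rot deg [-0.14 -0.01 -0.06] rows>= 1
```

View pics/c19.png

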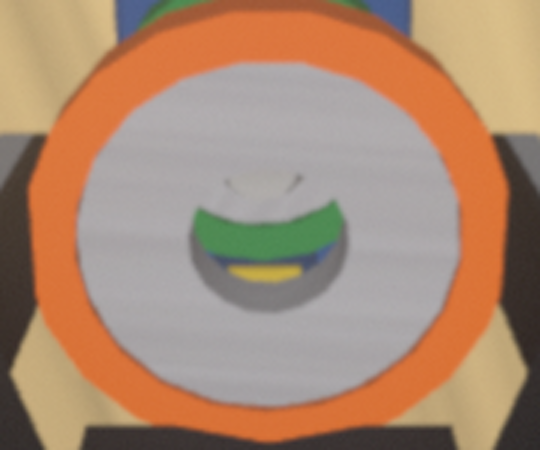

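```bash
python3 -m inch '[0,0,0.5,0,0,0,0, 0,0,1,0,0,0,0, 0,0,1.5,0,0,0,0, 0,0,1.5,0,0,0,0]'
python3 -m inch '[0,0,0.5,0,0,0,0, 0,0,1,0,0,0,0, 0,0,1,0,0,0,0]'
python3 -m inch '[0,0,0.3,0,0,0,0, 0,0,0.5,0,0,0,0, 0,0,0.5,0,0,0,0]'
python3 - <<'E'
from h import *
d=snap('wrist','w20'); plan([584.9,114.2,42],-108.3)
E
```

```text
clock: 21.3
eef_pos: [584.9, 115.8, 72.6]
tool_rot: [-1.572, -0.0, -1.89]
force: [-0.0, 0.9, -1.7]
width: 65.8
clock: 21.6
eef_pos: [585.2, 116.0, 62.5]
tool_rot: [-1.572, -0.0, -1.889]
force: [0.6, 1.2, -1.4]
width: 65.3
clock: 21.9
eef_pos: [585.7, 116.0, 58.3]
tool_rot: [-1.57, 0.001, -1.889]
force: [1.5, 1.6, -0.1]
width: 65.3
at [585.7 116.   58.3] [-8.9990e+01  3.0000e-02 -1.0826e+02] w 65.3 F [ 0.3  0.9 -0.4] t 21.95
shift cm [ 0.19  1.63 -0.02] rot deg [-0.01  0.04 -0.03] rows>= 1
```

View pics/w20.png

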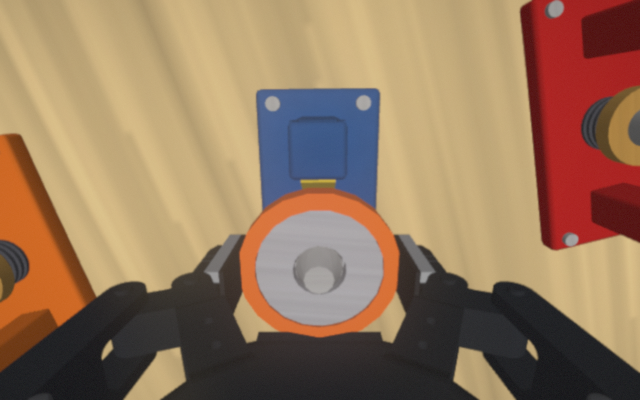

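The large ring is threaded, with the tip at (319,280) inside the bore. I press on in the grip in small steps and watch the force, taking the x offset out a little.

```bash
python3 -m inch '[0,0.08,0.4,0,0,0,0, 0,0.08,0.4,0,0,0,0]'
python3 -m inch '[0,0,0.3,0,0,0,0, 0,0,0.3,0,0,0,0]'
python3 -m inch '[0,0,0.3,0,0,0,0, 0,0,0.3,0,0,0,0]'
python3 -m inch '[0,0,0.3,0,0,0,0, 0,0,0.3,0,0,0,0]'
```

```text
clock: 22.15
eef_pos: [585.9, 115.7, 54.4]
tool_rot: [-1.57, 0.001, -1.889]
force: [2.2, 3.0, 0.2]
width: 65.5
clock: 22.35
eef_pos: [586.0, 115.7, 51.6]
tool_rot: [-1.57, 0.001, -1.889]
force: [1.7, 3.1, 2.7]
width: 65.2
clock: 22.55
eef_pos: [586.0, 115.7, 48.7]
tool_rot: [-1.57, 0.002, -1.889]
force: [1.5, 2.9, 4.3]
width: 65.2
clock: 22.75
eef_pos: [586.0, 115.7, 45.8]
tool_rot: [-1.57, 0.002, -1.889]
force: [2.5, 3.7, 4.8]
width: 65.2
```

Run:
```python
from h import *
d=snap('wrist','w21')
```

```text
(no output)
```

View pics/w21.png

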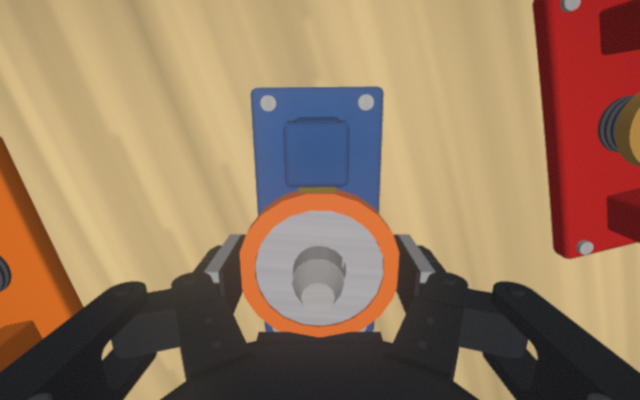

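The ring has not slipped in the pads, so I keep pressing.

```bash
python3 -m inch '[0,0,0.2,0,0,0,0, 0,0,0.2,0,0,0,0]'
python3 -m inch '[0,0,0.2,0,0,0,0, 0,0,0.2,0,0,0,0]'
python3 -m inch '[0,0,0.2,0,0,0,0, 0,0,0.2,0,0,0,0]'
python3 - <<'E'
from h import *
d=snap('wrist','w22'); snap('scene','s22')
im=cv2.imread('pics/s22.png'); cv2.imwrite('pics/c22.png',cv2.resize(im[150:230,310:400],None,fx=6,fy=6,interpolation=cv2.INTER_CUBIC))
E
```

```text
clock: 23.0
eef_pos: [586.0, 115.7, 44.1]
tool_rot: [-1.569, 0.002, -1.889]
force: [1.1, 3.8, 5.8]
width: 65.4
clock: 23.2
eef_pos: [586.0, 115.8, 42.1]
tool_rot: [-1.569, 0.002, -1.889]
force: [0.4, 4.0, 7.3]
width: 65.4
clock: 23.4
eef_pos: [586.1, 115.7, 40.2]
tool_rot: [-1.569, 0.002, -1.889]
force: [0.7, 4.0, 8.5]
width: 65.7
```

View pics/w22.png

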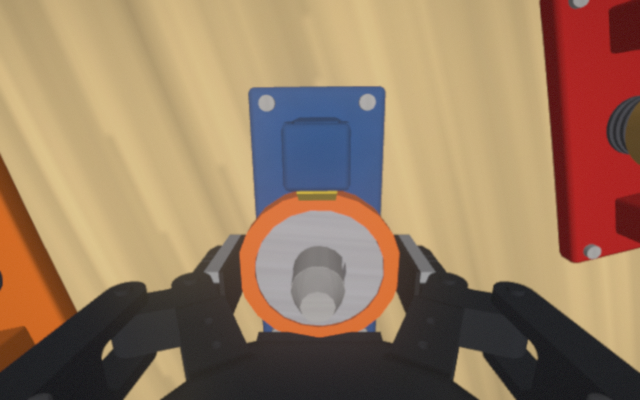

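View pics/c22.png

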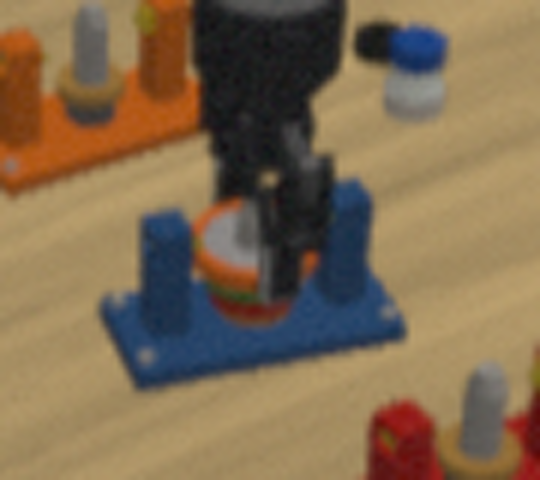

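At (317,195) the yellow catch on the far side now lies over the orange rim, so that one has snapped in. I press slightly more so the hidden near one does too.

```bash
python3 -m inch '[0,0,0.15,0,0,0,0, 0,0,0.15,0,0,0,0]'
python3 -m inch '[0,0,0.15,0,0,0,0, 0,0,0.15,0,0,0,0]'
python3 - <<'E'
from h import *
d=snap('wrist','w23'); plan([584.9,114.2,42],-108.3)
E
```

```text
clock: 23.7
eef_pos: [586.1, 115.7, 38.9]
tool_rot: [-1.569, 0.002, -1.889]
force: [-0.5, 4.5, 9.5]
width: 65.3
clock: 23.9
eef_pos: [586.1, 115.8, 38.8]
tool_rot: [-1.569, 0.003, -1.889]
force: [-2.8, 4.0, 20.5]
width: 65.2
at [586.2 115.7  38.8] [ -89.92    0.16 -108.25] w 65.3 F [-3.1  4.5 21. ] t 23.95
shift cm [ 0.18 -0.32 -0.07] rot deg [-0.08  0.05 -0.16] rows>= 1
```

View pics/w23.png

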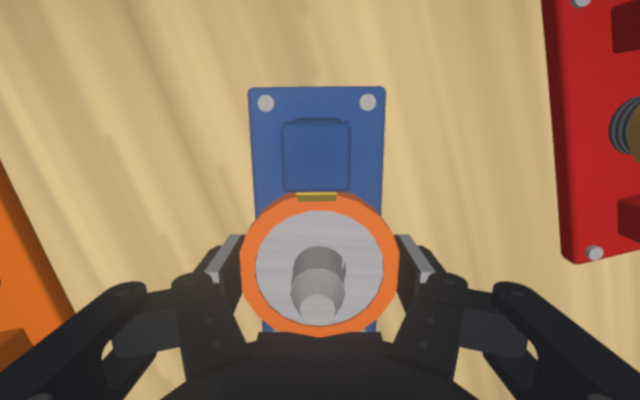

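The force jumped to 21 N at the platform stop. I ease back, release, and retreat to check both catches.

```bash
python3 -m inch '[0,0,-0.3,0,0,0,0, 0,0,-0.3,0,0,0,0]'
python3 -m inch '[1,0,0,0,0,0,0, 1,0,0,0,0,0,0, 1,0,0,0,0,0,0, 1,0,0,0,0,0,0, 1,0,0,0,0,0,0]'
python3 -m inch '[1,0,-2,0,0,0,0, 1,0,-5,0,0,0,0, 1,0,-9,0,0,0,0, 1,0,-11,0,0,0,0, 1,3,-11,0,0,0,0, 1,3,-11,0,0,0,0, 1,3,-11,0,0,0,0]'
python3 - <<'E'
from h import *
d=snap('wrist','w24'); snap('scene','s24');plan([584.9,114.2,42],-108.3)
a=cv2.resize(cv2.imread('pics/w24.png')[60:280,240:400],None,fx=2.5,fy=2.5,interpolation=cv2.INTER_CUBIC); b=cv2.resize(cv2.imread('pics/s24.png')[155:225,320:390],(400,400),interpolation=cv2.INTER_CUBIC)
o=np.zeros((550,800,3),np.uint8);o[:550,:400]=a;o[:400,400:]=b;cv2.imwrite('pics/c24.png',o)
E
```

```text
clock: 24.15
eef_pos: [586.1, 115.7, 40.7]
tool_rot: [-1.569, 0.002, -1.889]
force: [-0.6, 3.4, 11.1]
width: 65.2
clock: 24.65
eef_pos: [584.9, 114.6, 39.0]
tool_rot: [-1.571, -0.001, -1.89]
force: [0.4, 0.4, 0.6]
width: 85.7
clock: 25.35
eef_pos: [575.5, 85.8, 149.3]
tool_rot: [-1.571, -0.0, -1.891]
force: [0.7, 1.0, -0.4]
width: 85.2
at [575.6  87.3 148.8] [-9.0050e+01  1.0000e-02 -1.0823e+02] w 85.2 F [ 0.3  0.  -0.5] t 25.45
shift cm [-2.84 10.68  0.05] rot deg [ 0.05  0.07 -0.01] rows>= 3
```

View pics/c24.png

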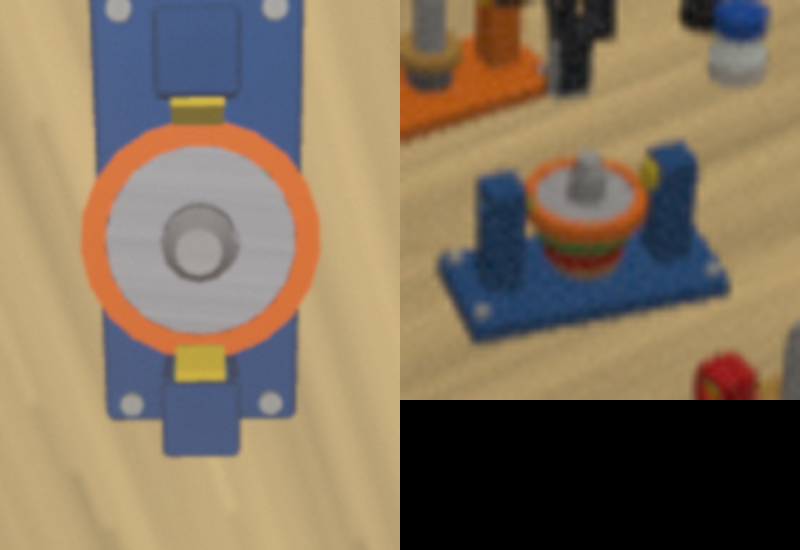

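In the crop, both yellow catches lie over the orange rim at (198,108) and (200,362). I check the height numerically and confirm the bystanders have not moved.

```bash
python3 -m inch '[1,6,-3,0,0,0,0, 1,10,-6,0,0,0,0, 1,10,-6,0,0,0,0, 1,10,-6,0,0,0,0]'
python3 - <<'E'
from h import *
from scipy.optimize import least_squares
d=load('w24'); e,c=ringfit(d,'large',(260,100,380,210),smin=60); print(e)
h=cv2.convexHull(c).reshape(-1,2).astype(float)
th=np.linspace(0,2*np.pi,181)
def f(q):
    P=proj(d,np.c_[q[0]+34*np.cos(th),q[1]+34*np.sin(th),np.full_like(th,q[2])])
    return [-cv2.pointPolygonTest(P.astype(np.float32).reshape(-1,1,2),(float(x),float(y)),True) for x,y in h]
r=least_squares(f,[585,115,66],loss='soft_l1',diff_step=1e-4); print('ring top centre',r.x.round(1),r.cost)
tip=(240+198/2.5,60+252/2.5); print('tip',onz(d,tip,88))
t=snap('top','tend'); t0=load('top0')
cv2.imwrite('pics/cmp.png',np.vstack([cv2.imread('pics/top0.png')[120:300,160:510],cv2.imread('pics/tend.png')[120:300,160:510]]))
s=snap('scene','send')
cv2.imwrite('pics/csend.png',cv2.resize(cv2.imread('pics/send.png')[155:225,310:400],None,fx=8,fy=8,interpolation=cv2.INTER_CUBIC))
E
```

```text
clock: 25.85
eef_pos: [545.0, -10.6, 210.7]
tool_rot: [-1.568, 0.0, -1.893]
force: [1.8, 0.6, -0.2]
width: 85.5
((319.7268981933594, 154.7220916748047), (91.62659454345703, 96.21601867675781), 88.87862396240234)
ring top centre [586.  115.6  62.9] 1.5053028432907662
tip [586.05414644 117.17491185  88.        ]
```

View pics/cmp.png

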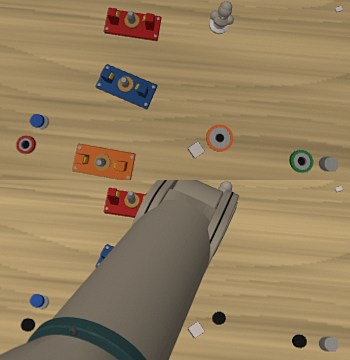

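View pics/csend.png

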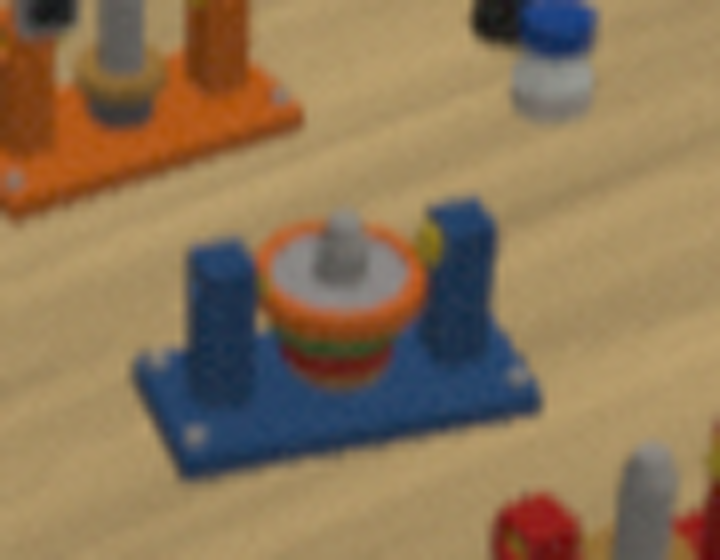

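The fitted height of the ring's top face is 62.9 mm, against 64.5 mm expected when latched and about 70 mm or more if not. The jar, tin and offcut are unmoved, and the arm is clear. Handing in.

```bash
python3 -m inch '[1,0,0,0,0,0,0, 1,0,0,0,0,0,0, 1,0,0,0,0,0,0]'; python3 -c "from cell import finish_job; print(finish_job())"
```

```text
clock: 26.25
eef_pos: [544.3, -7.3, 208.4]
tool_rot: [-1.572, -0.0, -1.888]
force: [-0.1, -0.6, -1.2]
width: 85.6
the job is handed in; nothing more can be done
None
```

I threaded the small, middle and large rings, in that order, onto the blue stand's arbor. I then pressed the stack down to the platform's stop, released it, and handed the job in at about 26 s of the 72 s allowed. No verdict was reported.

**Pressing:** the press was done with the large ring still in the grip. The wrist force was about 9.5 N before the stop and peaked at about 21 N on it, well under the limit.

**Last checks:**
- **Catches:** the wrist picture shows both yellow catches in over the orange rim.
- **Height and centring:** the fit put the large ring's top face at 62.9 mm, against the expected 64.5 mm, which is within calibration. Its centre was about 1.6 mm from the measured arbor tip.
- **Bystanders:** in the last top view the jar, tin and offcut are where they started. The arm hid the bust in that view, so I did not re-measure it; the gripper never went near it.

**Disagreements along the way:**
- **Large ring height:** one wrist and top camera measurement of the ring on its puck gave −0.4 mm. I set it aside for the scene and top value of 19.9 mm, which fits the true height.
- **Small ring height:** the scene and top cameras gave a poor height of 18 mm; the wrist and top cameras gave 21 mm.
- **Green ring:** my first colour mask for it failed and I redid it with a looser setting.

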